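# Take the sprung fuse carrier out of a bench power supply

### The job

Take the fuse carrier (the black cap with the wing grip) out of its holder on top of the power supply: push it down against its spring until you just feel it bottom, without forcing it, and keeping it down turn it anticlockwise, seen from above, about 70 degrees (a hard stop lies just beyond; do not force it). Let it come up under control, lift it out without letting it spring away, and stand it gently upright, wing up, on the floor of the rectangular tray. Leave the other things on the bench undisturbed.

Things in the scene. Friction and masses are not known exactly. Their poses are not given: they have to be found in the camera images.
- psu: Grey bench power supply, fixed, 180 (x) x 220 (y) mm, flat top deck 65 mm above the bench. Origin at the centre of its underside, x and y along its sides, z up; its front panel with the display faces its -x. On the deck: the fuse holder (see holder) and, 110 mm from it, a smooth round dial 36 mm across and 18 mm high, not to be used.
- holder (a point): Centre of the mouth of the fuse holder, a round metal collar 50 mm across that stands 26 mm above the deck, at x = -15, y = 45 mm of the power supply; this point is level with the collar's top; axes as the power supply. Inside is a bayonet: the carrier's two lugs sit under two ledges, pushed up by a spring plunger, about 5 N at rest, rising 0.4 N per mm. The spring plus the floor's and stops' push together must stay under 45 N.
- seat (a point): Point on the holder's axis, 9 mm below the collar's top, where the carrier's foot rests while locked. A catch beside each lug stops it turning until it is pushed down 3 to 11 mm (hidden, differs from unit to unit). It bottoms on a hard floor 2 mm below that (5 to 13 mm down): feel for the force climbing sharply. At 12 to 15 N of push it is on the floor; over 20 N on the floor itself breaks it. Keep it down while turning.
- keyway (a point): Mouth of one of two opposite keyways in the ledges (level with the collar's top, 17 mm from the axis, 70 degrees anticlockwise from the power supply's x). Lugs pass the keyways at 66 to 78 degrees from that x and meet a hard stop at about 80. There, eased up, the plunger lifts the carrier to 3 mm above its locked height and it draws straight up; keep that yaw until 10 mm up.
- carrier_center (a point): Centre of the loose black plastic fuse carrier, 59 mm tall, about 60 g; z up out of the holder. This point is on its axis, 29.5 mm above its foot. Its stem is 26 mm across and 24 mm long, with two lugs at the foot along x (36 mm over the lugs, 8 mm wide, 5 mm high); above it a disc 36 mm across, 5 mm thick (24 to 29 mm above the foot); above that the wing grip.
- wing (a point): Centre of the top of the carrier's wing grip, an upright bar 36 mm long along x, 12 mm thick along y, 30 mm high (29 to 59 mm above the carrier's foot); this point is on the axis, 59 mm above the foot. While the carrier is locked its x lies along the power supply's x within about 5 degrees.
- tray: Open rectangular plastic tray, grey, 120 (x) x 100 (y) x 24 mm high, walls and floor 4 to 5 mm thick, standing loose (0.5 kg) to the left or right of the power supply. Origin at the centre of its underside, z up.
- dish: Bystander: white round ceramic bowl 100 mm across, 28 mm high, on the other side of the power supply. Origin at the centre of its underside.
- jar: Bystander: small jar with a white cap, 34 mm across, 40 mm high, standing on the power supply's deck about 130 mm from the fuse holder. Origin at the centre of its underside.
- breadboard: Bystander: white circuit board block, 55 x 165 mm, 16 mm high, lying on the bench. Origin at the centre of its underside.
- screwdriver: Bystander: screwdriver lying on the bench, about 200 mm long, its length along its x.
- mouse: Bystander: white computer mouse, 100 x 58 mm, 33 mm high.
- mug: Bystander: blue mug, 80 mm across, 90 mm high. Origin at the centre of its underside.
- multimeter: Bystander: yellow hand multimeter lying on its back, 170 x 85 x 43 mm.
Mind the look-alikes: they are no part of the job. What is shaped like the tray but brown or purple is not meant.

How it is judged:
On the way, in this order (a step that is already met when the one before it is completed fails the run):
1. the carrier, still in its holder, has been turned to within the keyways (at least 56 degrees from the power supply's x) (angle between the x axis of carrier_center and the x axis of psu, either way round above 0.98 rad and horizontal distance between carrier_center and holder below 0.008 m and z of carrier_center in the frame of holder below 0.026 m), for 0.05 s.
2. the carrier has been lifted clear of the holder in the fingers (z of carrier_center in the frame of holder above 0.04 m and contact force between the fingers and carrier above 0.5 N), for 0.1 s.
At the end, for the whole second after the job is handed in: the carrier stands in the tray, on its floor, upright (within about 8 degrees, wing up), between the tray's walls, at rest; the tray is level (x of carrier_center in the frame of tray between -0.05 and 0.05 m and y of carrier_center in the frame of tray between -0.04 and 0.04 m and z of carrier_center in the frame of tray below 0.039 m and angle between carrier_center's own z axis and vertical below 0.15 rad and angle between tray's own z axis and vertical below 0.1 rad and linear speed of carrier below 0.02 m/s); the robot touches nothing.
It fails at once if more than 45 N between the carrier and the power supply with its holder (contact force between carrier and psu above 45 N).
It fails at once if more than 20 N between the carrier and the holder's floor and catch ring (contact force between carrier and catch above 20 N).
It fails at once if the carrier moves faster than 0.7 m/s out of the fingers (sprung out, or dropped from more than about 25 mm) (linear speed of carrier above 0.7 m/s and contact force between the fingers and carrier below 0.5 N).
It fails at once if the tray is pushed more than 40 mm from its place (distance of tray from where it was at the start of the episode above 0.04 m).
It fails at once if a bystander is moved more than 30 mm or the jar or mug is tipped (distance of any of dish, jar, breadboard, screwdriver, mouse, mug, multimeter from where it was at the start of the episode above 0.03 m or angle between any of jar, mug's own z axis and vertical above 0.5 rad).
It also fails if it takes over 69 s, if anything falls off the work surface, if the arm or the gripper's body presses on something with over 40 N, if the wrist force passes 120 N, or if a joint passes its speed limit or range.

### The arm

A 6-joint arm with a two-finger parallel gripper is mounted at the origin on the work surface. World frame = base frame: x ahead of the robot, y to its left, z up, the work surface at z = 0. Lengths are in m, angles in rad, forces in N, time in s.
With the tool pointing down it reaches from about 0.35 to 0.975 m from the base axis. Payload 4.9 kg.
Tool frame: the origin (TCP) lies between the finger pads; the fingertips stand 22 mm ahead of it and the grasp point (between the pads) lies 3 mm ahead of it; z points along the fingers, y is the line along which they close (so a half turn about z gives the same grasp; the last joint's range is limited). The gripper opens to 85 mm and grips with 20 to 120 N. Pads are 22 mm wide; open, the fingers measure 114 mm over their backs; the gripper's body (76 mm by 85 mm) begins 54 mm behind the grasp point. The pads swing forward as they close: fully open they stand 13 mm farther back than shut.
Start: joints at [-1.311, 0.053, 1.613, -0, 1.476, -0.119], TCP at [0.231, -0.581, 0.253] pointing down, gripper open.
Joint ranges: [-3.01, 3.01], [-1.01, 2.22], [0.06, 2.58], [-1.02, 4.17], [0.09, 2.62], [-3.14, 3.14]. Speed limits (rad/s): [2.57, 2.57, 3.14, 3.14, 3.14, 3.14].

### API

Orientations are given as a unit quaternion [w, x, y, z].
In Python, from plant import state, grab_frame, get_calibration, job_done, recognise, regions_of gives the robot as it stands.
- The arm moves only by the tool apply_moves, never from a script. Its argument "targets" is a list of rows, each an object with "translation": the shift along the tool's x, y, z normalised to -1 to 1, where 1 is 100 mm, a list of three; "twist": the turn about the tool's z normalised to -1 to 1, where 1 is 0.1 rad; "hand": the opening, from 0 (shut) to 1 (fully open). A call has 1 to 8 rows; each row shifts and turns the commanded pose from where the row before left it, along the tool's axes as they then stand; what a row does not reach is not made up. A row lasts 1/10 s, in which the tool goes at most 50 mm and 8.59 degrees, less where a joint would pass 70% of its speed; a pose out of reach is approached as far as the arm can. A call with a number of a shift or a turn outside -1 to 1 is refused whole. A call with a gripper value outside its range is refused whole. The fingers move at their own pace and stop on an object; the grip force is fixed at half the most. Time passes only in rows, so rows that do not move let the fingers close. It gives the time, the measured TCP pose, the force, the opening and the grip force at its end, in the units of the state.
- state(): the state, without advancing time (a new reading comes with each control period).
- grab_frame(name): name is "scene" or "top" or "wrist"; returns the picture (384x512x3 uint8, red, green, blue); there is no depth.
- get_calibration(name): a dict with "camera_matrix" (3x3 intrinsics, pixels), "D" ([k1, k2, p1, p2, k3] as OpenCV has them; the pictures are not rectified), "pose" (4x4, takes a point from camera to world coordinates). Camera axes: x right, y up, looking along -z (the intrinsics and any distortion apply to the point x, -y, -z); pixel columns grow to the right and rows downward; lengths in m; the calibration is good to about 2 mm. A picture is of the moment at which its call begins: read the wrist's pose just before it. get_calibration takes no time and is no camera call; for the wrist camera it gives the pose at the moment of the call.
- job_done(): hands the job in; it is judged then, once.
Trained networks look in the newest picture that a camera, given by its name, has taken for a name from the list of things; names that differ only in an ending like _2 or _b are one class to them, and where a whole thing is asked for, a point or a joint stands for the part that bears it (a point fixed in the world has none). Each returns a list of dicts, best first, with "score" (0 to 1); they miss things now and then, are a little off and sometimes report something else, mostly with a low value. They report only what shows in the picture. A call takes as long as a camera call. They do not tell look-alikes from the thing itself.
- recognise(camera, query): "point" ([x, y, z] in m, in world coordinates, good to about 4 mm: the middle of the surface that is visible of it).
- regions_of(camera, query): "pixels" (384x512 bool, what is visible of it).
The state is a dict: "time": time; "joint_pos": joint angles; "joint_vel": joint speeds; "joint_efforts": joint torques, N m; "tool_pos": TCP position; "tool_rot": TCP orientation; "contact_force": force on the tool from outside, world axes, zero at the start; "ft_torque": the same for the moment, N m; "gripper_width": opening from 0.0 (shut) to 1.0 (fully open); "grasp_force": force on a finger pad.
Only numpy, scipy, OpenCV 4.12 (cv2) and the standard library are available. Lean on these libraries where they do the work, as an engineer would, in place of code of your own. Each camera call takes 0.05 s, during which the arm holds its last target. There are 200 camera calls.

## Working session

There is one attempt and no reset: what is moved stays moved. The work goes in short steps, Python scripts to look and compute and a tool call to move; the robot and the scene stay as the last step left them, time stands still between calls to the robot, and variables do not carry over. Pictures are saved under pics/ and viewed, at most 10 in all, crops included, and the job is handed in when it is done.

Besides the shell and the picture viewer there is one more tool, called after "Call:" as name(argument=value, ...), one argument or row to a line, values as JSON. apply_moves: Moves the arm, as the interface text tells. Its arguments: {"type":"object","properties":{"targets":{"type":"array"}},"required":["targets"]}

```bash
mkdir -p pics; ls; python3 - <<'E'
from plant import *
import cv2,numpy as np
s=state();print(s)
ims=[]
for c in ["scene","top"]:
    f=grab_frame(c);ims.append(f)
    cal=get_calibration(c);print(c,np.round(cal["pose"],3).tolist(),np.round(cal["camera_matrix"],1).tolist(),cal["D"])
    for q in ["psu","holder","wing","carrier_center","tray","dish","jar","mug"]:
        try:
            print(c,q,[(np.round(d["point"],3).tolist(),round(d["score"],2)) for d in recognise(c,q)][:4])
        except Exception as e: print(q,e)
    cv2.imwrite(f"pics/{c}0.png",cv2.cvtColor(f,cv2.COLOR_RGB2BGR))
print(state()["time"])
E
```

```text
pics
{'time': 0.0, 'joint_pos': array([-1.31101006e+00,  5.33620174e-02,  1.61426596e+00, -6.59239206e-07,
        1.47604327e+00, -1.18974833e-01]), 'joint_vel': array([ 0.00129619,  0.00030497, -0.00191556, -0.00054484,  0.00017396,
        0.00150516]), 'joint_efforts': array([ 1.11934543e-03, -3.93682730e+01, -3.70177388e+01, -7.12612518e-05,
        6.93030597e-03,  5.95954432e-06]), 'tool_pos': array([ 0.23097144, -0.58013402,  0.25207655]), 'tool_rot': array([-1.03669554e-03,  9.82120499e-01,  1.88250483e-01, -7.34390553e-05]), 'contact_force': array([-0.48224783,  0.31620669, -0.02134417]), 'ft_torque': array([-0.06338664, -0.01930051, -0.06340063]), 'grasp_force': 0.0, 'gripper_width': 1.0026334704218727}
scene [[-0.737, -0.462, 0.493, 1.16], [0.675, -0.519, 0.524, 0.762], [0.013, 0.719, 0.694, 1.039], [0.0, 0.0, 0.0, 1.0]] [[414.4, 0.0, 256.5], [0.0, 414.4, 190.0], [0.0, 0.0, 1.0]] [0.03601014 0.         0.         0.         0.        ]
scene psu []
scene holder [([0.558, 0.058, 0.065], 0.83)]
scene wing [([0.534, 0.075, 0.12], 0.59)]
scene carrier_center [([0.614, -0.478,
[... 281 characters left out ...]
p [[0.092, 0.974, -0.208, 0.13], [-0.996, 0.09, -0.019, 0.033], [0.0, 0.209, 0.978, 1.956], [0.0, 0.0, 0.0, 1.0]] [[480.6, 0.0, 259.3], [0.0, 480.6, 194.3], [0.0, 0.0, 1.0]] [-0.06223824  0.          0.          0.          0.        ]
top psu [([0.524, 0.025, 0.065], 0.96)]
top holder [([0.527, 0.024, 0.069], 0.96), ([0.488, 0.297, 0.006], 0.29)]
top wing [([0.527, 0.068, 0.11], 0.39), ([0.528, 0.024, 0.064], 0.18)]
top carrier_center []
top tray [([0.321, 0.589, 0.003], 0.9), ([0.318, 0.147, 0.001], 0.81), ([0.517, 0.607, 0.004], 0.8), ([0.492, 0.299, 0.005], 0.79)]
top dish [([0.475, -0.314, 0.012], 0.93)]
top jar []
top mug [([0.649, 0.462, 0.04], 0.86), ([0.8, -0.302, 0.021], 0.43)]
0.9
```

View pics/top0.png

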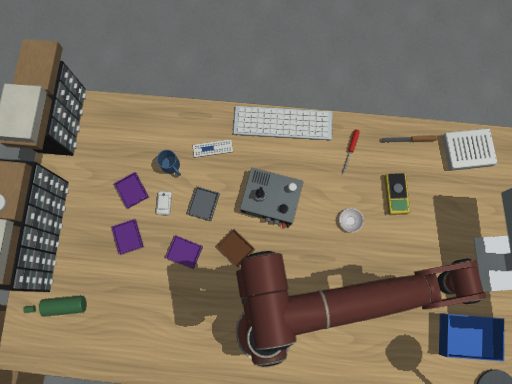

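View pics/scene0.png

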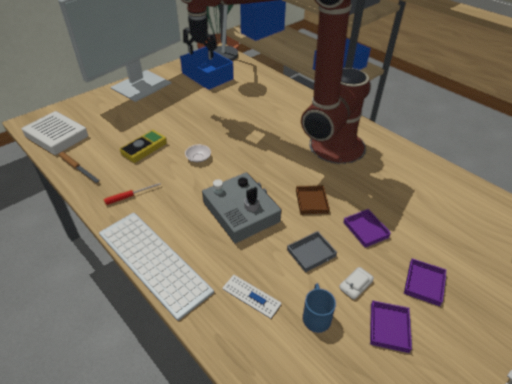

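The top view shows the grey PSU at about (271,195), with the black carrier at (260,192), dial at (283,209) and jar at (293,187). The grey tray is at (203,204), and the brown and purple ones are look-alikes. The scene view agrees. Next I measure the yaws.

```bash
cat > h.py <<'E'
from plant import *
import cv2,numpy as np
from scipy.spatial.transform import Rotation as R
def toplane(c,px,z,pose=None):
    cal=get_calibration(c);P=np.array(cal["pose"] if pose is None else pose)
    u=cv2.undistortPoints(np.array(px,float).reshape(-1,1,2),np.array(cal["camera_matrix"]),np.array(cal["D"]))[:,0]
    d=np.c_[u[:,0],-u[:,1],-np.ones(len(u))]@P[:3,:3].T
    return P[:3,3]+d*((z-P[2,3])/d[:,2])[:,None]
def rect(c,q,z,near=None,k=0):
    out=[]
    for d in regions_of(c,q):
        m=d["pixels"].astype(np.uint8)
        cs,_=cv2.findContours(m,cv2.RETR_EXTERNAL,cv2.CHAIN_APPROX_NONE)
        if not cs: continue
        p=max(cs,key=len)[:,0,:]
        w=toplane(c,p,z)[:,:2]
        r=cv2.minAreaRect((w*1000).astype(np.float32))
        out.append((round(d["score"],2),np.round(r[0],1),np.round(r[1],1),round(r[2],1)))
    return out
def tool():
    s=state();q=s["tool_rot"];M=R.from_quat(np.r_[q[1:],q[0]]).as_matrix()
    return np.array(s["tool_pos"]),M
E
python3 - <<'E'
from h import *
grab_frame("top")
for q,z in [("psu",.065),("tray",.02)]:
    for r in rect("top",q,z): print(q,r)
p,M=tool();P=np.array(get_calibration("wrist")["pose"])
print(p,"\n",M.round(4));print("cam in tool",(M.T@(P[:3,3]-p)).round(4),"\n",(M.T@P[:3,:3]).round(3))
# move needed to (0.52,0.07)
print(M.T@(np.array([.525,.07,.30])-p), get_calibration("wrist")["camera_matrix"])
E
```

```text
tray (0.84, array([513.6, 602.6]), array([128.3, 100.5]), 34.3)
tray (0.84, array([318.3, 590.2]), array([121.3,  98.5]), 24.9)
tray (0.81, array([483.8, 296.2]), array([106.7, 125.4]), 78.6)
tray (0.7, array([277.6, 352.8]), array([121.9,  96.9]), 74.6)
tray (0.6, array([314.8, 147.7]), array([120.6,  99.7]), 50.4)
tray (0.23, array([ 805.3, -302.5]), array([ 22.3, 103.1]), 80.8)
[ 0.2311251  -0.58066182  0.25328929] 
 [[ 0.9291  0.3698 -0.    ]
 [ 0.3698 -0.9291  0.    ]
 [-0.     -0.     -1.    ]]
cam in tool [ 0.0788  0.0006 -0.1209] 
 [[ 0.     0.952  0.306]
 [ 1.    -0.    -0.   ]
 [-0.     0.306 -0.952]]
[ 0.51364823 -0.49587382 -0.04668837] [[277.75724436   0.         255.71181062]
 [  0.         277.75724436 188.70494149]
 [  0.           0.           1.        ]]
```

Call:
apply_moves(
  targets=[
    {"translation":[0.35,-0.34,-0.03],"twist":0,"hand":1},
    {"translation":[0.35,-0.34,-0.03],"twist":0,"hand":1},
    {"translation":[0.35,-0.34,-0.03],"twist":0,"hand":1},
    {"translation":[0.35,-0.34,-0.03],"twist":0,"hand":1},
    {"translation":[0.35,-0.34,-0.03],"twist":0,"hand":1},
    {"translation":[0.35,-0.34,-0.03],"twist":0,"hand":1},
    {"translation":[0.35,-0.34,0],"twist":0,"hand":1},
    {"translation":[0.35,-0.34,0],"twist":0,"hand":1},
  ],
)

```text
time: 1.85
tool_pos: [0.3911, -0.2227, 0.2718]
tool_rot: [0.001, 0.982, 0.188, 0.001]
contact_force: [0.6, -0.9, -0.1]
gripper_width: 1.002
grasp_force: 0.0
```

Call:
apply_moves(
  targets=[
    {"translation":[0.35,-0.34,0],"twist":0,"hand":1},
    {"translation":[0.35,-0.34,0],"twist":0,"hand":1},
    {"translation":[0.35,-0.34,0],"twist":0,"hand":1},
    {"translation":[0.35,-0.34,0],"twist":0,"hand":1},
    {"translation":[0.35,-0.34,0],"twist":0,"hand":1},
    {"translation":[0.35,-0.34,0],"twist":0,"hand":1},
    {"translation":[0.1,-0.1,0],"twist":1,"hand":1},
    {"translation":[0,0,0],"twist":1,"hand":1},
  ],
)

```text
time: 2.65
tool_pos: [0.5164, 0.0582, 0.2712]
tool_rot: [-0.0, 0.996, 0.089, -0.0]
contact_force: [-1.0, -1.1, 0.2]
gripper_width: 0.997
grasp_force: 0.0
```

Call:
apply_moves(
  targets=[
    {"translation":[0,0,0],"twist":1,"hand":1},
    {"translation":[0,0,0],"twist":1,"hand":1},
    {"translation":[0,0,0],"twist":1,"hand":1},
    {"translation":[0,0,0],"twist":0.5,"hand":1},
    {"translation":[0,0,0],"twist":0,"hand":1},
  ],
)

```text
time: 3.15
tool_pos: [0.516, 0.0558, 0.2714]
tool_rot: [0.0, 0.996, -0.085, 0.0]
contact_force: [0.7, 1.0, -0.9]
gripper_width: 0.998
grasp_force: 0.0
```

```bash
python3 - <<'E'
from h import *
p,M=tool();print(p,M.round(3).tolist(),state()["joint_pos"].round(3))
f=grab_frame("wrist")
for q,z in [("psu",.065),("wing",.141),("carrier_center",.11)]:
    for r in rect("wrist",q,z): print(q,r)
for q in ["wing","holder","carrier_center","jar","psu"]:
    print(q,[(np.round(d["point"],3).tolist(),round(d["score"],2)) for d in recognise("wrist",q)][:3])
cv2.imwrite("pics/w1.png",cv2.cvtColor(f,cv2.COLOR_RGB2BGR))
E
```

```text
[0.51595816 0.05578793 0.27137778] [[0.985, -0.17, 0.0], [-0.17, -0.985, -0.0], [0.0, 0.0, -1.0]] [-0.036 -0.215  1.835 -0.     1.521  1.706]
psu (0.81, array([535.2,  22. ]), array([218.8, 188.5]), 80.1)
wing (0.95, array([535.3,  66.4]), array([30.6, 40.1]), 80.3)
carrier_center (0.75, array([529.5,  70.7]), array([34.6, 42.7]), 47.4)
carrier_center (0.67, array([543.1,  25. ]), array([189.6, 164.6]), 80.1)
wing [([0.529, 0.066, 0.132], 0.7)]
holder [([0.547, 0.02, 0.064], 0.98)]
carrier_center [([0.53, 0.06, 0.133], 0.72)]
jar [([0.571, -0.053, 0.105], 0.64)]
psu [([0.547, 0.019, 0.059], 0.68)]
```

View pics/w1.png

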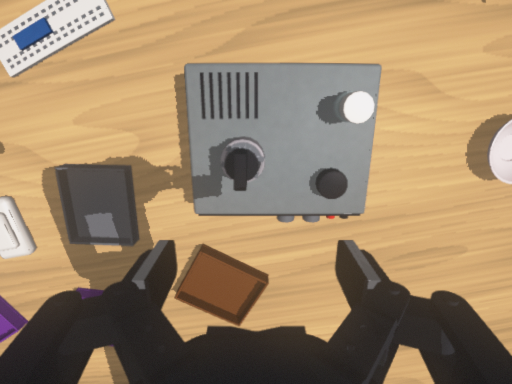

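The wrist view shows the PSU square to the picture (yaw about -10 deg), with the wing at about (241,170) in its collar and the jar at (358,107). Next I zoom in on the holder with predicted outlines overlaid.

```bash
cat >> h.py <<'E'
def proj(c,X):
    cal=get_calibration(c);P=np.array(cal["pose"])
    Y=(np.asarray(X,float)-P[:3,3])@P[:3,:3]
    return cv2.projectPoints(Y*[1,-1,-1],np.zeros(3),np.zeros(3),np.array(cal["camera_matrix"]),np.array(cal["D"]))[0][:,0]
E
python3 - <<'E'
from h import *
f=grab_frame("wrist")
S=5;x0,y0=180,110
im=cv2.resize(f[y0:y0+110,x0:x0+130],None,fx=S,fy=S,interpolation=cv2.INTER_CUBIC)[:,:,::-1].copy()
im=np.clip(im.astype(float)*1.7,0,255).astype(np.uint8)
a=np.deg2rad(-9.9);Rm=np.array([[np.cos(a),-np.sin(a)],[np.sin(a),np.cos(a)]])
c=np.array([.5325,.0682])
def dr(pts2,z,col):
    X=np.c_[pts2@Rm.T+c,np.full(len(pts2),z)]
    q=((proj("wrist",X)-[x0-.5,y0-.5])*S).astype(np.int32)
    cv2.polylines(im,[q],True,col,1)
t=np.linspace(0,2*np.pi,60)
dr(.025*np.c_[np.cos(t),np.sin(t)],.091,(0,255,0))
dr(.018*np.c_[np.cos(t),np.sin(t)],.111,(255,255,0))
dr(np.array([[-18,-6],[18,-6],[18,6],[-18,6]])/1000,.141,(0,0,255))
cv2.imwrite("pics/w1c.png",im)
E
```

```text
(no output)
```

View pics/w1c.png

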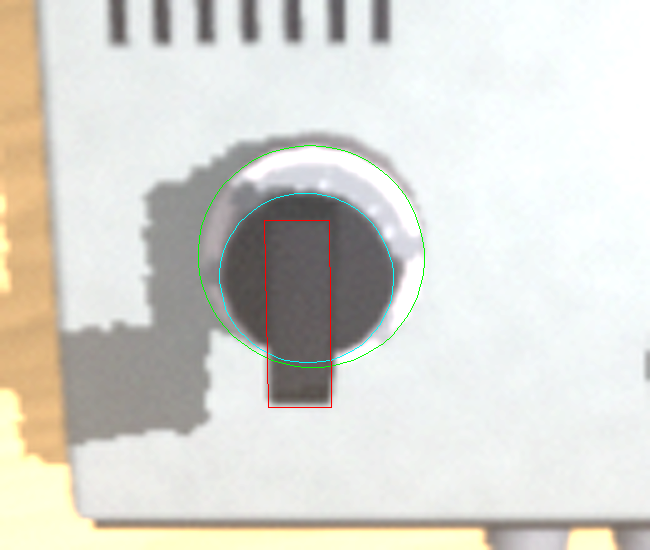

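The predicted outlines match the collar, disc and wing to within about 1 mm, so I descend.

Call:
apply_moves(
  targets=[
    {"translation":[0.15,-0.14,0.1],"twist":0,"hand":0.6},
    {"translation":[0,0,0.35],"twist":0,"hand":0.6},
    {"translation":[0,0,0.35],"twist":0,"hand":0.6},
    {"translation":[0,0,0.25],"twist":0,"hand":0.6},
    {"translation":[0,0,0.1],"twist":0,"hand":0.6},
    {"translation":[0,0,0],"twist":0,"hand":0.6},
    {"translation":[0,0,0],"twist":0,"hand":0.6},
  ],
)

```text
time: 4.35
tool_pos: [0.534, 0.067, 0.1577]
tool_rot: [-0.0, 0.996, -0.085, 0.001]
contact_force: [-0.0, 0.3, 0.2]
gripper_width: 0.601
grasp_force: 0.0
```

```bash
python3 - <<'E'
from h import *
p,M=tool();print(p,M[:,0].round(3),state()["joint_pos"].round(3),state()["contact_force"])
f=grab_frame("wrist")
S=3;x0,y0=130,130
im=cv2.resize(f[y0:y0+190,x0:x0+250],None,fx=S,fy=S,interpolation=cv2.INTER_CUBIC)[:,:,::-1].copy()
im=np.clip(im.astype(float)*1.7,0,255).astype(np.uint8)
a=np.deg2rad(-9.9);Rm=np.array([[np.cos(a),-np.sin(a)],[np.sin(a),np.cos(a)]])
c=np.array([.533,.0675])
def dr(pts2,z,col):
    X=np.c_[pts2@Rm.T+c,np.full(len(pts2),z)]
    q=((proj("wrist",X)-[x0-.5,y0-.5])*S).astype(np.int32)
    cv2.polylines(im,[q],True,col,1)
t=np.linspace(0,2*np.pi,60)
dr(.018*np.c_[np.cos(t),np.sin(t)],.111,(255,255,0))
dr(np.array([[-18,-6],[18,-6],[18,6],[-18,6]])/1000,.141,(0,0,255))
cv2.imwrite("pics/w2c.png",im)
E
```

```text
[0.53398398 0.06697657 0.15774859] [ 0.985 -0.17   0.002] [-0.014 -0.077  1.906 -0.     1.311  1.728] [-0.01689574  0.26288178  0.22341549]
```

View pics/w2c.png

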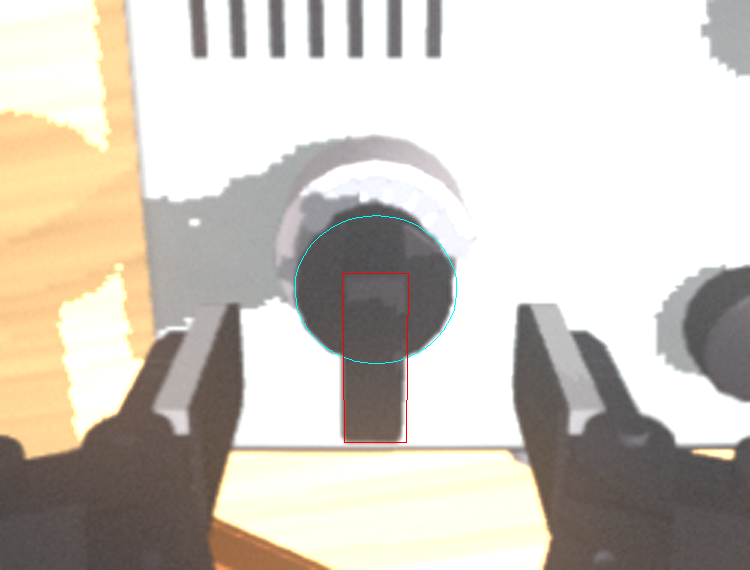

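The wing sits centred between the fingers (342 to 405, against pads at 241 and 515). I lower and grip.

Call:
apply_moves(
  targets=[
    {"translation":[0,-0.005,0.12],"twist":0,"hand":0.6},
    {"translation":[0,0,0.09],"twist":0,"hand":0.6},
    {"translation":[0,0,0],"twist":0,"hand":0.3},
    {"translation":[0,0,0],"twist":0,"hand":0.3},
    {"translation":[0,0,0],"twist":0,"hand":0.3},
  ],
)

```text
time: 4.9
tool_pos: [0.5334, 0.0675, 0.1355]
tool_rot: [-0.0, 0.996, -0.085, 0.0]
contact_force: [0.4, -0.7, 0.2]
gripper_width: 0.298
grasp_force: 0.0
```

Call:
apply_moves(
  targets=[
    {"translation":[0,0,0],"twist":0,"hand":0.0},
    {"translation":[0,0,0],"twist":0,"hand":0.0},
    {"translation":[0,0,0],"twist":0,"hand":0.0},
    {"translation":[0,0,0],"twist":0,"hand":0.0},
    {"translation":[0,0,0],"twist":0,"hand":0.0},
  ],
)

```text
time: 5.4
tool_pos: [0.5336, 0.0675, 0.1359]
tool_rot: [-0.0, 0.996, -0.085, 0.0]
contact_force: [-1.1, -0.5, 3.6]
gripper_width: 0.126
grasp_force: 61.9
```

Call:
apply_moves(
  targets=[
    {"translation":[0,0,0.01],"twist":0,"hand":0.0},
    {"translation":[0,0,0.01],"twist":0,"hand":0.0},
    {"translation":[0,0,0],"twist":0,"hand":0.0},
  ],
)

```text
time: 5.7
tool_pos: [0.5336, 0.0675, 0.1337]
tool_rot: [-0.0, 0.996, -0.085, 0.0]
contact_force: [-1.7, -0.9, 5.7]
gripper_width: 0.13
grasp_force: 62.2
```

Call:
apply_moves(
  targets=[
    {"translation":[0,0,0.01],"twist":0,"hand":0.0},
    {"translation":[0,0,0.01],"twist":0,"hand":0.0},
    {"translation":[0,0,0],"twist":0,"hand":0.0},
  ],
)

```text
time: 6.0
tool_pos: [0.5336, 0.0675, 0.1317]
tool_rot: [-0.0, 0.996, -0.086, 0.0]
contact_force: [-0.8, -0.3, 6.4]
gripper_width: 0.13
grasp_force: 62.3
```

Call:
apply_moves(
  targets=[
    {"translation":[0,0,0.01],"twist":0,"hand":0.0},
    {"translation":[0,0,0],"twist":0,"hand":0.0},
  ],
)

```text
time: 6.2
tool_pos: [0.5336, 0.0675, 0.1309]
tool_rot: [-0.0, 0.996, -0.086, 0.0]
contact_force: [-0.2, -0.6, 6.1]
gripper_width: 0.129
grasp_force: 62.3
```

Call:
apply_moves(
  targets=[
    {"translation":[0,0,0.008],"twist":0,"hand":0.0},
    {"translation":[0,0,0],"twist":0,"hand":0.0},
  ],
)

```text
time: 6.4
tool_pos: [0.5336, 0.0675, 0.1301]
tool_rot: [-0.0, 0.996, -0.085, 0.0]
contact_force: [0.1, -0.3, 7.3]
gripper_width: 0.125
grasp_force: 62.3
```

Call:
apply_moves(
  targets=[
    {"translation":[0,0,0.008],"twist":0,"hand":0.0},
    {"translation":[0,0,0],"twist":0,"hand":0.0},
  ],
)

```text
time: 6.6
tool_pos: [0.5336, 0.0675, 0.1294]
tool_rot: [-0.0, 0.996, -0.085, 0.0]
contact_force: [-1.5, -0.6, 7.0]
gripper_width: 0.124
grasp_force: 62.4
```

Call:
apply_moves(
  targets=[
    {"translation":[0,0,0.008],"twist":0,"hand":0.0},
    {"translation":[0,0,0],"twist":0,"hand":0.0},
  ],
)

```text
time: 6.8
tool_pos: [0.5336, 0.0675, 0.1286]
tool_rot: [-0.0, 0.996, -0.085, 0.0]
contact_force: [-0.7, -0.3, 6.0]
gripper_width: 0.13
grasp_force: 62.4
```

Call:
apply_moves(
  targets=[
    {"translation":[0,0,0.008],"twist":0,"hand":0.0},
    {"translation":[0,0,0],"twist":0,"hand":0.0},
  ],
)

```text
time: 7.0
tool_pos: [0.5336, 0.0675, 0.1279]
tool_rot: [-0.0, 0.996, -0.086, 0.0]
contact_force: [-0.7, 0.0, 7.6]
gripper_width: 0.126
grasp_force: 62.4
```

Call:
apply_moves(
  targets=[
    {"translation":[0,0,0.006],"twist":0,"hand":0.0},
    {"translation":[0,0,0],"twist":0,"hand":0.0},
  ],
)

```text
time: 7.2
tool_pos: [0.5336, 0.0675, 0.1274]
tool_rot: [-0.0, 0.996, -0.085, 0.0]
contact_force: [-1.5, -0.8, 8.2]
gripper_width: 0.131
grasp_force: 62.4
```

Call:
apply_moves(
  targets=[
    {"translation":[0,0,0.006],"twist":0,"hand":0.0},
    {"translation":[0,0,0],"twist":0,"hand":0.0},
  ],
)

```text
time: 7.4
tool_pos: [0.5336, 0.0675, 0.1268]
tool_rot: [-0.0, 0.996, -0.085, 0.0]
contact_force: [-1.3, -0.3, 7.0]
gripper_width: 0.123
grasp_force: 62.5
```

Call:
apply_moves(
  targets=[
    {"translation":[0,0,0.006],"twist":0,"hand":0.0},
    {"translation":[0,0,0],"twist":0,"hand":0.0},
  ],
)

```text
time: 7.6
tool_pos: [0.5336, 0.0675, 0.1263]
tool_rot: [-0.0, 0.996, -0.085, 0.0]
contact_force: [-1.8, -0.6, 8.2]
gripper_width: 0.129
grasp_force: 62.5
```

Call:
apply_moves(
  targets=[
    {"translation":[0,0,0.006],"twist":0,"hand":0.0},
    {"translation":[0,0,0],"twist":0,"hand":0.0},
  ],
)

```text
time: 7.8
tool_pos: [0.5337, 0.0675, 0.1257]
tool_rot: [-0.0, 0.996, -0.085, 0.0]
contact_force: [-1.7, 0.6, 8.1]
gripper_width: 0.132
grasp_force: 62.5
```

Call:
apply_moves(
  targets=[
    {"translation":[0,0,0.006],"twist":0,"hand":0.0},
    {"translation":[0,0,0],"twist":0,"hand":0.0},
  ],
)

```text
time: 8.0
tool_pos: [0.5337, 0.0675, 0.1252]
tool_rot: [0.0, 0.996, -0.085, 0.0]
contact_force: [-1.2, -0.3, 8.3]
gripper_width: 0.124
grasp_force: 62.5
```

Call:
apply_moves(
  targets=[
    {"translation":[0,0,0.006],"twist":0,"hand":0.0},
    {"translation":[0,0,0],"twist":0,"hand":0.0},
  ],
)

```text
time: 8.2
tool_pos: [0.5337, 0.0675, 0.1246]
tool_rot: [0.0, 0.996, -0.085, 0.0]
contact_force: [-1.9, -0.8, 9.0]
gripper_width: 0.133
grasp_force: 62.6
```

Call:
apply_moves(
  targets=[
    {"translation":[0,0,0.005],"twist":0,"hand":0.0},
    {"translation":[0,0,0],"twist":0,"hand":0.0},
  ],
)

```text
time: 8.4
tool_pos: [0.5337, 0.0675, 0.1242]
tool_rot: [0.0, 0.996, -0.085, 0.0]
contact_force: [-2.6, 0.8, 8.8]
gripper_width: 0.133
grasp_force: 62.6
```

Call:
apply_moves(
  targets=[
    {"translation":[0,0,0.005],"twist":0,"hand":0.0},
    {"translation":[0,0,0],"twist":0,"hand":0.0},
  ],
)

```text
time: 8.6
tool_pos: [0.5337, 0.0675, 0.1237]
tool_rot: [0.0, 0.996, -0.085, 0.0]
contact_force: [-2.1, -0.0, 7.8]
gripper_width: 0.125
grasp_force: 62.6
```

Call:
apply_moves(
  targets=[
    {"translation":[0,0,0.005],"twist":0,"hand":0.0},
    {"translation":[0,0,0],"twist":0,"hand":0.0},
  ],
)

```text
time: 8.8
tool_pos: [0.5337, 0.0675, 0.1234]
tool_rot: [0.0, 0.996, -0.085, 0.0]
contact_force: [-2.5, 0.3, 9.6]
gripper_width: 0.131
grasp_force: 63.1
```

Call:
apply_moves(
  targets=[
    {"translation":[0,0,0.004],"twist":0,"hand":0.0},
    {"translation":[0,0,0],"twist":0,"hand":0.0},
  ],
)

```text
time: 9.0
tool_pos: [0.5337, 0.0675, 0.1234]
tool_rot: [0.0, 0.996, -0.085, 0.0]
contact_force: [-3.8, -0.2, 11.8]
gripper_width: 0.129
grasp_force: 63.4
```

Call:
apply_moves(
  targets=[
    {"translation":[0,0,0.004],"twist":0,"hand":0.0},
    {"translation":[0,0,0],"twist":0,"hand":0.0},
  ],
)

```text
time: 9.2
tool_pos: [0.5338, 0.0675, 0.1234]
tool_rot: [0.0, 0.996, -0.085, 0.0]
contact_force: [-5.1, -0.4, 13.5]
gripper_width: 0.126
grasp_force: 63.6
```

It bottomed at z = 0.1234 with 13.5 N. Now I turn it anticlockwise, starting gently.

Call:
apply_moves(
  targets=[
    {"translation":[0,0,0],"twist":-0.5,"hand":0.0},
    {"translation":[0,0,0],"twist":-0.5,"hand":0.0},
    {"translation":[0,0,0],"twist":-0.5,"hand":0.0},
    {"translation":[0,0,0],"twist":0,"hand":0.0},
  ],
)

```text
time: 9.6
tool_pos: [0.5343, 0.0677, 0.1234]
tool_rot: [-0.0, 1.0, -0.01, 0.001]
contact_force: [-2.0, 0.5, 12.0]
gripper_width: 0.128
grasp_force: 63.3
```

```bash
python3 - <<'E'
from h import *
p,M=tool();s=state();print(p,np.degrees(np.arctan2(M[1,0],M[0,0])),s["contact_force"],s["ft_torque"],s["joint_pos"])
E
```

```text
[0.5342793  0.06766135 0.12339651] -1.1692742271914427 [-1.96604623  0.51134389 12.00925207] [0.03593986 0.59425684 0.01043674] [-1.24113096e-02 -3.69564035e-02  1.92869504e+00  3.56635682e-04
  1.24758220e+00  1.57867941e+00]
```

Call:
apply_moves(
  targets=[
    {"translation":[0,0,0],"twist":-0.6,"hand":0.0},
    {"translation":[0,0,0],"twist":-0.6,"hand":0.0},
    {"translation":[0,0,0],"twist":-0.6,"hand":0.0},
    {"translation":[0,0,0],"twist":-0.6,"hand":0.0},
    {"translation":[0,0,0],"twist":0,"hand":0.0},
  ],
)

```text
time: 10.1
tool_pos: [0.5346, 0.0679, 0.1234]
tool_rot: [-0.0, 0.994, 0.11, 0.002]
contact_force: [-1.2, 2.1, 11.2]
gripper_width: 0.133
grasp_force: 63.1
```

```bash
python3 - <<'E'
from h import *
p,M=tool();s=state();print(p,np.degrees(np.arctan2(M[1,0],M[0,0])),s["contact_force"],s["ft_torque"],s["joint_pos"][-1])
E
```

```text
[0.53457288 0.06786983 0.12337911] 12.586566362101674 [-1.19990948  2.11481448 11.15155406] [0.21511643 0.24233383 0.00544417] 1.3385103154514058
```

Call:
apply_moves(
  targets=[
    {"translation":[0,0,0.003],"twist":-0.7,"hand":0.0},
    {"translation":[0,0,0],"twist":-0.7,"hand":0.0},
    {"translation":[0,0,0],"twist":-0.7,"hand":0.0},
    {"translation":[0,0,0],"twist":-0.7,"hand":0.0},
    {"translation":[0,0,0],"twist":-0.7,"hand":0.0},
    {"translation":[0,0,0],"twist":0,"hand":0.0},
  ],
)

```text
time: 10.7
tool_pos: [0.5343, 0.068, 0.1234]
tool_rot: [-0.0, 0.96, 0.281, 0.001]
contact_force: [-3.1, 1.1, 13.4]
gripper_width: 0.127
grasp_force: 63.5
```

```bash
python3 - <<'E'
from h import *
p,M=tool();s=state();print(p,np.degrees(np.arctan2(M[1,0],M[0,0])),s["contact_force"],s["ft_torque"],s["joint_pos"][-1])
E
```

```text
[0.53428984 0.06803341 0.12336258] 32.65218072173569 [-3.07790065  1.06542987 13.39394507] [0.29755958 0.64269768 0.05332971] 0.9883787959787123
```

Call:
apply_moves(
  targets=[
    {"translation":[0,0,0],"twist":-0.7,"hand":0.0},
    {"translation":[0,0,0],"twist":-0.7,"hand":0.0},
    {"translation":[0,0,0],"twist":-0.7,"hand":0.0},
    {"translation":[0,0,0],"twist":-0.7,"hand":0.0},
    {"translation":[0,0,0],"twist":-0.7,"hand":0.0},
    {"translation":[0,0,0],"twist":-0.7,"hand":0.0},
    {"translation":[0,0,0],"twist":-0.5,"hand":0.0},
    {"translation":[0,0,0],"twist":0,"hand":0.0},
  ],
)

```text
time: 11.5
tool_pos: [0.5336, 0.0683, 0.1233]
tool_rot: [-0.001, 0.868, 0.497, 0.001]
contact_force: [-6.8, 2.7, 15.7]
gripper_width: 0.128
grasp_force: 63.8
```

```bash
python3 - <<'E'
from h import *
p,M=tool();s=state();print(p,np.degrees(np.arctan2(M[1,0],M[0,0])),s["contact_force"],s["ft_torque"],s["joint_pos"][-1])
E
```

```text
[0.53359693 0.06833052 0.12333922] 59.55673676356163 [-6.77512014  2.71176716 15.68386989] [0.51311737 1.14274788 0.02775284] 0.5188114550958981
```

Call:
apply_moves(
  targets=[
    {"translation":[-0.003,-0.004,0],"twist":-0.2,"hand":0.0},
    {"translation":[0,0,-0.01],"twist":0,"hand":0.0},
    {"translation":[0,0,-0.02],"twist":0,"hand":0.0},
    {"translation":[0,0,-0.02],"twist":0,"hand":0.0},
    {"translation":[0,0,0],"twist":0,"hand":0.0},
  ],
)

```text
time: 12.0
tool_pos: [0.5334, 0.0683, 0.1271]
tool_rot: [-0.0, 0.863, 0.505, 0.001]
contact_force: [-0.9, 3.1, 7.2]
gripper_width: 0.129
grasp_force: 62.5
```

```bash
python3 - <<'E'
from h import *
p,M=tool();s=state();print(p,np.degrees(np.arctan2(M[1,0],M[0,0])),s["contact_force"],s["ft_torque"],s["joint_pos"][-1])
E
```

```text
[0.5333882  0.06827174 0.12706477] 60.655898187123135 [-0.88844793  3.05437882  7.21087416] [ 0.5384378   0.20562458 -0.01946268] 0.49941778140320203
```

Call:
apply_moves(
  targets=[
    {"translation":[0.003,-0.002,-0.02],"twist":0,"hand":0.0},
    {"translation":[0,0,-0.02],"twist":0,"hand":0.0},
    {"translation":[0,0,-0.02],"twist":0,"hand":0.0},
    {"translation":[0,0,-0.02],"twist":0,"hand":0.0},
    {"translation":[0,0,0],"twist":0,"hand":0.0},
  ],
)

```text
time: 12.5
tool_pos: [0.5332, 0.0682, 0.1345]
tool_rot: [-0.0, 0.863, 0.505, 0.001]
contact_force: [1.3, 2.8, 4.6]
gripper_width: 0.128
grasp_force: 62.3
```

Call:
apply_moves(
  targets=[
    {"translation":[0,0,-0.02],"twist":0,"hand":0.0},
    {"translation":[0,0,-0.02],"twist":0,"hand":0.0},
    {"translation":[0,0,-0.02],"twist":0,"hand":0.0},
    {"translation":[0,0,0],"twist":0,"hand":0.0},
  ],
)

```text
time: 12.9
tool_pos: [0.5319, 0.0678, 0.1392]
tool_rot: [-0.001, 0.863, 0.505, -0.001]
contact_force: [-0.4, 2.2, 1.2]
gripper_width: 0.128
grasp_force: 61.6
```

It passed the ledges with no downward pull, so I lift straight up.

Call:
apply_moves(
  targets=[
    {"translation":[0,0,-0.02],"twist":0,"hand":0.0},
    {"translation":[0,0,-0.02],"twist":0,"hand":0.0},
    {"translation":[0,0,-0.02],"twist":0,"hand":0.0},
    {"translation":[0,0,0],"twist":0,"hand":0.0},
  ],
)

```text
time: 13.3
tool_pos: [0.5325, 0.0672, 0.146]
tool_rot: [0.0, 0.863, 0.505, -0.001]
contact_force: [0.4, -0.1, -0.8]
gripper_width: 0.129
grasp_force: 61.3
```

Call:
apply_moves(
  targets=[
    {"translation":[0,0,-0.05],"twist":0,"hand":0.0},
    {"translation":[0,0,-0.08],"twist":0,"hand":0.0},
    {"translation":[0,0,-0.1],"twist":0,"hand":0.0},
    {"translation":[0,0,-0.15],"twist":0,"hand":0.0},
    {"translation":[0,0,-0.15],"twist":0,"hand":0.0},
    {"translation":[0,0,-0.15],"twist":0,"hand":0.0},
    {"translation":[0,0,0],"twist":0,"hand":0.0},
  ],
)

```text
time: 14.0
tool_pos: [0.5345, 0.0678, 0.218]
tool_rot: [0.002, 0.863, 0.505, 0.003]
contact_force: [0.7, 0.5, -0.6]
gripper_width: 0.124
grasp_force: 61.4
```

```bash
python3 - <<'E'
from h import *
p,M=tool();s=state();print(p,M.round(3).tolist(),np.degrees(np.arctan2(M[1,0],M[0,0])),s["contact_force"],s["joint_pos"])
f=grab_frame("top");print(rect("top","tray",.024))
f=grab_frame("wrist");cv2.imwrite("pics/w3.png",f[:,:,::-1])
print(rect("wrist","tray",.024))
d=M.T@(np.array([.484,.296,p[2]])-p);print(d)
E
```

```text
[0.53447801 0.06780117 0.21795239] [[0.49, 0.872, 0.006], [0.872, -0.49, -0.0], [0.003, 0.006, -1.0]] 60.66547130559116 [ 0.72669407  0.54190895 -0.57447002] [-1.19630021e-02 -1.34000138e-01  1.85371411e+00 -3.88102421e-05
  1.41549214e+00  5.00035503e-01]
[(0.88, array([319.5, 589.6]), array([124.8, 105.3]), 22.6), (0.75, array([329. , 180.5]), array([ 50.2, 105.9]), 87.7), (0.7, array([483.2, 294.3]), array([106.4, 121.9]), 78.6), (0.7, array([513.6, 601.9]), array([127.9, 102.4]), 33.0), (0.66, array([278.9, 351.8]), array([128.5, 103.4]), 73.3)]
[(0.87, array([476.2, 262.5]), array([ 66.7, 139. ]), 58.7), (0.61, array([325.3, 145.8]), array([127.4, 111.2]), 51.0), (0.6, array([330.2, 279.4]), array([17.5,  5.9]), 46.2), (0.27, array([527.9,   7.8]), array([252., 220.]), 79.9)]
[ 0.17420748 -0.15580234 -0.00034852]
```

View pics/w3.png

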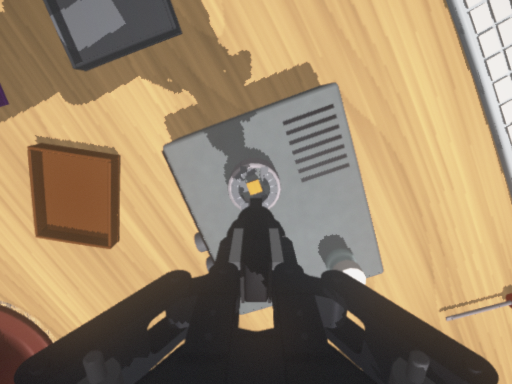

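The carrier is in the fingers and the holder is empty (plunger visible at (255,187)). I move over the tray.

Call:
apply_moves(
  targets=[
    {"translation":[0.15,-0.13,0],"twist":0,"hand":0.0},
    {"translation":[0.29,-0.26,0],"twist":0,"hand":0.0},
    {"translation":[0.29,-0.26,0],"twist":0,"hand":0.0},
    {"translation":[0.29,-0.26,0],"twist":0,"hand":0.0},
    {"translation":[0.29,-0.26,0],"twist":0,"hand":0.0},
    {"translation":[0.29,-0.26,0],"twist":0,"hand":0.0},
    {"translation":[0.14,-0.13,0],"twist":0,"hand":0.0},
    {"translation":[0,0,0],"twist":0,"hand":0.0},
  ],
)

```text
time: 15.0
tool_pos: [0.4806, 0.2978, 0.2126]
tool_rot: [-0.0, 0.862, 0.507, -0.001]
contact_force: [-0.0, -0.3, -0.3]
gripper_width: 0.126
grasp_force: 61.4
```

Call:
apply_moves(
  targets=[
    {"translation":[0,0,0.2],"twist":0,"hand":0.0},
    {"translation":[0,0,0.3],"twist":0,"hand":0.0},
    {"translation":[0,0,0.3],"twist":0,"hand":0.0},
    {"translation":[0,0,0.2],"twist":0,"hand":0.0},
    {"translation":[0,0,0.1],"twist":0,"hand":0.0},
    {"translation":[0,0,0],"twist":0,"hand":0.0},
    {"translation":[0,0,0],"twist":0,"hand":0.0},
  ],
)

```text
time: 15.7
tool_pos: [0.4826, 0.2957, 0.1047]
tool_rot: [0.0, 0.863, 0.505, 0.0]
contact_force: [0.3, 0.2, -0.6]
gripper_width: 0.125
grasp_force: 61.4
```

```bash
python3 - <<'E'
from h import *
p,M=tool();s=state();print(p,M.round(3).tolist(),s["contact_force"])
f=grab_frame("wrist");cv2.imwrite("pics/w4.png",f[:,:,::-1])
E
```

```text
[0.48257726 0.29572406 0.10466489] [[0.49, 0.872, 0.001], [0.872, -0.49, 0.0], [0.001, 0.001, -1.0]] [ 0.27399744  0.2101994  -0.59396637]
```

View pics/w4.png

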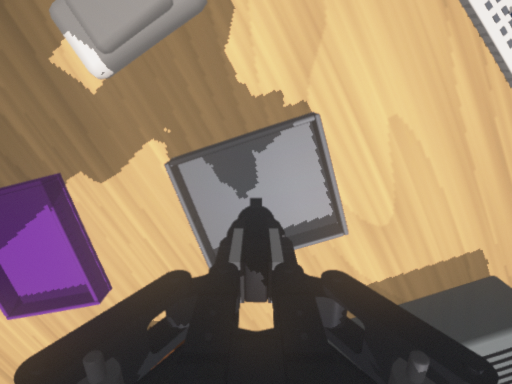

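The tray lies beneath the carrier, with corners at (167,163), (318,115) and (346,233). I lower it.

Call:
apply_moves(
  targets=[
    {"translation":[0,0,0.15],"twist":0,"hand":0.0},
    {"translation":[0,0,0.15],"twist":0,"hand":0.0},
    {"translation":[0,0,0.08],"twist":0,"hand":0.0},
    {"translation":[0,0,0.03],"twist":0,"hand":0.0},
    {"translation":[0,0,0],"twist":0,"hand":0.0},
  ],
)

```text
time: 16.25
tool_pos: [0.4813, 0.2957, 0.0618]
tool_rot: [-0.0, 0.863, 0.505, -0.001]
contact_force: [0.7, -0.9, -1.0]
gripper_width: 0.128
grasp_force: 61.4
```

Call:
apply_moves(
  targets=[
    {"translation":[0,0,0.015],"twist":0,"hand":0.0},
    {"translation":[0,0,0.01],"twist":0,"hand":0.0},
    {"translation":[0,0,0],"twist":0,"hand":0.0},
  ],
)

```text
time: 16.55
tool_pos: [0.4822, 0.296, 0.0607]
tool_rot: [0.0, 0.863, 0.505, 0.0]
contact_force: [-0.3, -0.0, -0.4]
gripper_width: 0.128
grasp_force: 61.4
```

Call:
apply_moves(
  targets=[
    {"translation":[0,0,0.01],"twist":0,"hand":0.0},
    {"translation":[0,0,0],"twist":0,"hand":0.0},
    {"translation":[0,0,0],"twist":0,"hand":0.0},
  ],
)

```text
time: 16.85
tool_pos: [0.482, 0.2959, 0.0595]
tool_rot: [0.0, 0.863, 0.505, 0.0]
contact_force: [-0.3, 0.4, -1.1]
gripper_width: 0.124
grasp_force: 61.4
```

Call:
apply_moves(
  targets=[
    {"translation":[0,0,0.008],"twist":0,"hand":0.0},
    {"translation":[0,0,0],"twist":0,"hand":0.0},
    {"translation":[0,0,0],"twist":0,"hand":0.0},
  ],
)

```text
time: 17.15
tool_pos: [0.4819, 0.2959, 0.0586]
tool_rot: [-0.0, 0.863, 0.505, -0.0]
contact_force: [-0.0, 0.8, -0.6]
gripper_width: 0.126
grasp_force: 61.4
```

Call:
apply_moves(
  targets=[
    {"translation":[0,0,0.008],"twist":0,"hand":0.0},
    {"translation":[0,0,0],"twist":0,"hand":0.0},
    {"translation":[0,0,0],"twist":0,"hand":0.0},
  ],
)

```text
time: 17.45
tool_pos: [0.4821, 0.296, 0.0579]
tool_rot: [0.0, 0.863, 0.505, 0.0]
contact_force: [-0.2, 0.5, -0.5]
gripper_width: 0.127
grasp_force: 61.6
```

Call:
apply_moves(
  targets=[
    {"translation":[0,0,0.005],"twist":0,"hand":0.0},
    {"translation":[0,0,0],"twist":0,"hand":0.0},
    {"translation":[0,0,0],"twist":0,"hand":0.0},
  ],
)

```text
time: 17.75
tool_pos: [0.4821, 0.296, 0.0579]
tool_rot: [0.0, 0.863, 0.505, 0.0]
contact_force: [-2.4, -0.7, 5.3]
gripper_width: 0.123
grasp_force: 62.2
```

It is on the tray floor. I release and retreat.

Call:
apply_moves(
  targets=[
    {"translation":[0,0,-0.004],"twist":0,"hand":0.0},
    {"translation":[0,0,0],"twist":0,"hand":0.2},
    {"translation":[0,0,0],"twist":0,"hand":0.35},
    {"translation":[0,0,0],"twist":0,"hand":0.45},
    {"translation":[0,0,0],"twist":0,"hand":0.45},
    {"translation":[0,0,0],"twist":0,"hand":0.45},
  ],
)

```text
time: 18.35
tool_pos: [0.4819, 0.2959, 0.0575]
tool_rot: [0.0, 0.863, 0.505, -0.0]
contact_force: [-0.2, 0.2, 0.5]
gripper_width: 0.447
grasp_force: 0.0
```

Call:
apply_moves(
  targets=[
    {"translation":[0,0,-0.1],"twist":0,"hand":0.45},
    {"translation":[0,0,-0.2],"twist":0,"hand":0.45},
    {"translation":[0,0,-0.3],"twist":0,"hand":0.45},
    {"translation":[0,0,-0.4],"twist":0,"hand":0.45},
    {"translation":[0,0,-0.4],"twist":0,"hand":0.45},
    {"translation":[0,0,0],"twist":0,"hand":0.45},
    {"translation":[0,0,0],"twist":0,"hand":0.45},
  ],
)

```text
time: 19.05
tool_pos: [0.4828, 0.2963, 0.2001]
tool_rot: [0.0, 0.863, 0.505, 0.002]
contact_force: [-0.2, -0.2, -1.0]
gripper_width: 0.451
grasp_force: 0.0
```

```bash
python3 - <<'E'
from h import *
p,M=tool();s=state();print(p,s["contact_force"],s["gripper_width"],s["time"])
f=grab_frame("wrist");cv2.imwrite("pics/w5.png",f[:,:,::-1])
for q in ["wing","carrier_center","tray"]:
    print(q,[(np.round(d["point"],3).tolist(),round(d["score"],2)) for d in recognise("wrist",q)][:3])
E
```

```text
[0.48278078 0.29631143 0.20008543] [-0.16843446 -0.18609039 -0.96872672] 0.450663239044032 19.05
wing [([0.48, 0.298, 0.036], 0.75)]
carrier_center [([0.478, 0.295, 0.036], 0.65)]
tray [([0.34, 0.547, 0.009], 0.69), ([0.496, 0.303, 0.004], 0.67), ([0.594, 0.41, 0.061], 0.63)]
```

View pics/w5.png

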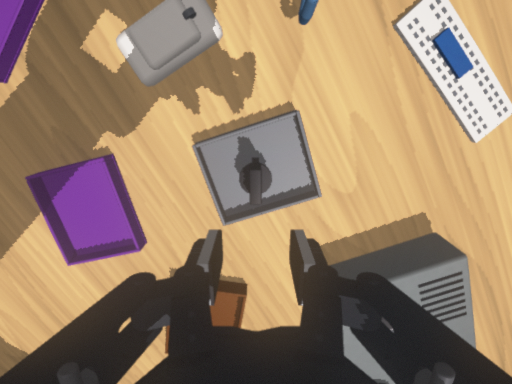

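The carrier stands upright in the middle of the grey tray, at about (255,178), and the gripper is clear of everything. I hand it in.

```bash
python3 -c "
from plant import *
print(job_done())"
```

```text
the job is handed in; nothing more can be done
None
```

The fuse carrier was pushed down, turned to about 70 degrees, lifted out under control and stood upright in the middle of the grey tray; I handed the job in at about 19 s, and no verdict was shown.

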